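# Lay out the scooter refit parts on their outline pads

## Robot

A 6-joint arm with a two-finger parallel gripper is mounted at the origin on a cart in front of the work surface, level with it; the furniture and walls round the work are solid. World frame = base frame: x ahead of the robot, y to its left, z up, the work surface at z = 0. Lengths are in m, angles in rad, forces in N, time in s.
With the tool pointing down it reaches from about 0.325 to 0.9 m from the base axis. Payload 6.1 kg.
Tool frame: the origin (TCP) lies midway between the tips of the shut fingers; the grasp point (between the pads) lies 19 mm behind it; z points along the fingers, y is the line along which they close (so a half turn about z gives the same grasp; the last joint's range is limited). The gripper opens to 85 mm and grips with 20 to 120 N. Pads are 22 mm wide; open, the fingers measure 114 mm over their backs; the gripper's body (76 mm by 85 mm) begins 54 mm behind the grasp point. The pads swing forward as they close: fully open they stand 13 mm farther back than shut.
Start: joints at [-1.407, 0.22, 1.526, -0, 1.395, -0.126], TCP at [0.179, -0.599, 0.199] pointing down, gripper open.
Joint ranges: [-2.98, 2.98], [-0.91, 2.08], [0.09, 2.57], [-1.24, 4.39], [0.2, 2.65], [-2.68, 2.68]. Speed limits (rad/s): [2.57, 2.57, 3.01, 3.14, 3.14, 3.14].

## Interface

Orientations are given as a rotation vector (axis times angle).
In Python, from bench import * gives the robot as it stands. The module is installed in compiled form; this text tells all that it offers.
- The arm moves only by the tool apply_moves, never from a script. Its argument "motion" is a list that holds one entry, the list of rows, each a list of 5 numbers: the shift along the tool's x, y, z each as a share of 100 mm, from -1 to 1, then the turn about the tool's z as a share of 180 degrees, from -1 to 1, then the finger opening in mm, from 0 to 85.4. In form: [[[x, y, z, turn, jaw], ...]]. A call has 1 to 8 rows; each row is the pose to reach, as a shift and turn from the pose commanded when the call began, along the tool's axes at that moment, turning the shorter way round; what a row does not reach only later rows make up. A row lasts 1/10 s, in which the tool goes at most 50 mm and 8.59 degrees, less where a joint would pass 70% of its speed; a pose out of reach is approached as far as the arm can. A call with a number of a shift or a turn outside -1 to 1 is refused whole. A call with a gripper value outside its range is refused whole. The fingers move at their own pace and stop on an object; "squeeze" is the grip in N (left out, the last holds). Time passes only in rows, so rows that repeat a pose let the fingers close. It gives the time, the measured TCP pose, the force, the opening and the grip force at its end, in the units of the state.
- get_state(): the state, without advancing time (a new reading comes with each control period).
- camera(name): name is "side" or "top" or "wrist"; returns the picture (384x512x3 uint8, blue, green, red); there is no depth.
- get_calibration(name): a dict with "mtx" (3x3 intrinsics, pixels), "k1" (the pictures are not rectified: a ray, as slopes to the right and down, at radius r is drawn at 1 + k1 r^2 times it, then the intrinsics apply), "view" (4x4, takes a point from world to camera coordinates). Camera axes: x right, y down, z forward; pixel columns grow to the right and rows downward; lengths in m; the calibration is good to about 2 mm. A picture is of the moment at which its call begins: read the wrist's pose just before it. get_calibration takes no time and is no camera call; for the wrist camera it gives the pose at the moment of the call.
- job_done(): hands the job in; it is judged then, once.
The state is a dict: "clock": time; "joint_positions": joint angles; "qvel": joint speeds; "effort": joint torques, N m; "position": TCP position; "tcp_rot": TCP orientation; "force": force on the tool from outside, world axes, zero at the start; "torque": the same for the moment, N m; "opening": finger opening in m; "finger_force": force on a finger pad.
Only numpy, scipy, OpenCV 4.12 (cv2) and the standard library are available. Lean on these libraries where they do the work, as an engineer would, in place of code of your own. Each camera call takes 0.05 s, during which the arm holds its last target. There are 200 camera calls.

## Task

Lay out the four loose parts for the scooter refit on the four dark pads: the big bearing, the small bearing, the rubber throttle grip and the black connector housing each go flat on the pad whose pale outline has its shape and size. Centre each part on its outline, turn the grip and the connector to lie along theirs (either way round will do), and let go of everything.

Things in the scene. Friction and masses are not known exactly. Their poses are not given: they have to be found in the camera images.
- bearing_big: Big steel ball bearing with a dark seal, lying flat: a ring 47 mm in outer diameter and 14 mm high, loose, about 0.09 kg; grasp across the outside. Origin: centre of its underside; z up.
- bearing_small: Small steel ball bearing, lying flat: a ring 32 mm in outer diameter and 10 mm high, loose, about 0.03 kg; grasp across the outside. Origin: centre of its underside; z up.
- throttle_grip: Black ribbed rubber throttle grip (a tube, which does not roll), lying: 115 mm long (x), 33 mm wide (y), 33 mm high, loose, about 0.06 kg; grasp across its width at the middle. Origin: centre of its underside; x along the tube, z up. Carry it clear of the cabinets that stand along the back of the bench from about x = 0.70 m on (an open drawer juts out there); a few flat tools lie between the parts.
- plug_housing: Black plastic connector housing with a round stub at its -x end and a narrower nose (18 mm wide) at its +x end, lying: 61 mm long (x), 24 mm wide (y), 14 mm high, loose, about 0.02 kg; grasp the flat sides of its middle body (from x = -16 to +19 mm) across y. Origin: centre of its underside; x along its length, z up.
- pad_big_ring: Fixed dark rubber layout pad, 130 (x) x 64 (y) x 6 mm high, with a small screw head in two opposite corners; its flat top has no rim. In the middle of the top a flush pale inlay shows a ring 50 mm in diameter with a 20 mm dark middle (for the big bearing). Origin: centre of the pad's underside (the inlay's centre is straight above it, the top 6 mm above it); x runs along the pad's long side, z up.
- pad_small_ring: Fixed dark rubber layout pad, 130 (x) x 64 (y) x 6 mm high, with a small screw head in two opposite corners; its flat top has no rim. In the middle of the top a flush pale inlay shows a ring 35 mm in diameter with a 10 mm dark middle (for the small bearing). Origin: centre of the pad's underside (the inlay's centre is straight above it, the top 6 mm above it); x runs along the pad's long side, z up.
- pad_long_bar: Fixed dark rubber layout pad, 130 (x) x 64 (y) x 6 mm high, with a small screw head in two opposite corners; its flat top has no rim. In the middle of the top a flush pale inlay shows a long rectangle, 119 mm (x) x 37 mm (y) (for the throttle grip). Origin: centre of the pad's underside (the inlay's centre is straight above it, the top 6 mm above it); x runs along the pad's long side, z up.
- pad_short_bar: Fixed dark rubber layout pad, 130 (x) x 64 (y) x 6 mm high, with a small screw head in two opposite corners; its flat top has no rim. In the middle of the top a flush pale inlay shows a short rectangle, 65 mm (x) x 28 mm (y) (for the connector housing). Origin: centre of the pad's underside (the inlay's centre is straight above it, the top 6 mm above it); x runs along the pad's long side, z up.
Not all that is in view belongs to the job. Leave any pink or turquoise look-alike of the bearing_small alone.

How it is judged:
At the end, for the whole second after the job is handed in: Each part rests flat on its own pad (tilt under 0.12 rad, origin 3 to 10 mm above the pad's underside), centred within 10 mm; grip and connector within 0.25 rad of their pads' long axes, either way round; all at rest (under 0.02 m/s and 0.2 rad/s) (horizontal distance between bearing_big and pad_big_ring below 0.01 m and z of bearing_big in the frame of pad_big_ring between 0.003 and 0.01 m and angle between each of bearing_big, bearing_small, throttle_grip, plug_housing's own z axis and vertical below 0.12 rad and linear speed of each of bearing_big, bearing_small, throttle_grip, plug_housing below 0.02 m/s and angular speed of each of bearing_big, bearing_small, throttle_grip, plug_housing below 0.2 rad/s and horizontal distance between bearing_small and pad_small_ring below 0.01 m and z of bearing_small in the frame of pad_small_ring between 0.003 and 0.01 m and horizontal distance between throttle_grip and pad_long_bar below 0.01 m and z of throttle_grip in the frame of pad_long_bar between 0.003 and 0.01 m and angle between the x axis of throttle_grip and the x axis of pad_long_bar, either way round below 0.25 rad and horizontal distance between plug_housing and pad_short_bar below 0.01 m and z of plug_housing in the frame of pad_short_bar between 0.003 and 0.01 m and angle between the x axis of plug_housing and the x axis of pad_short_bar, either way round below 0.25 rad); the robot touches nothing.
It also fails if it takes over 112 s, if anything falls off the work surface, if the arm or the gripper's body presses on something with over 40 N, if the wrist force passes 120 N, or if a joint passes its speed limit or range.

## Working session

There is one attempt and no reset: what is moved stays moved. The work goes in short steps, Python scripts to look and compute and a tool call to move; the robot and the scene stay as the last step left them, time stands still between calls to the robot, and variables do not carry over. Pictures are saved under pics/ and viewed, at most 14 in all, crops included, and the job is handed in when it is done.

Besides the shell and the picture viewer there is one more tool, called after "Call:" in YAML: its name, and indented under it one key for each argument. apply_moves: Moves the arm, as the interface text tells. Shift numbers are shares of 100 mm and turn numbers shares of 180 degrees, none past 1 either way. Its arguments: {"type":"object","properties":{"motion":{"type":"array"},"squeeze":{"type":"number"}},"required":["motion"]}

```bash
mkdir -p pics; cat > h.py <<'E'
from bench import *
import numpy as np, cv2
from scipy.spatial.transform import Rotation as R
def snap(n,f):
    im=camera(n); cv2.imwrite('pics/'+f+'.png',im); return im
def pix2w(n,uv,z,cal=None):
    c=cal or get_calibration(n); M=np.array(c['mtx']);V=np.array(c['view']);k=c['k1']
    d=np.array([(uv[0]-M[0,2])/M[0,0],(uv[1]-M[1,2])/M[1,1]]); s=d.copy()
    for _ in range(30): s=d/(1+k*(s@s))
    r=V[:3,:3].T@np.array([s[0],s[1],1]); o=-V[:3,:3].T@V[:3,3]
    return (o+r*(z-o[2])/r[2])
def w2pix(n,p,cal=None):
    c=cal or get_calibration(n); M=np.array(c['mtx']);V=np.array(c['view']);k=c['k1']
    q=V[:3,:3]@np.array(p)+V[:3,3]; s=q[:2]/q[2]; s=s*(1+k*(s@s))
    return M[:2,:2]@s+M[:2,2]
E
python3 - <<'E'
from h import *
a=snap('top','top0');b=snap('side','side0')
big=cv2.resize(a,(800,600),interpolation=cv2.INTER_CUBIC);cv2.imwrite('pics/top0b.png',big)
for n in('top','side','wrist'):
    c=get_calibration(n);print(n,c['mtx'],c['k1'],np.round(c['view'],3))
print(get_state())
E
```

```text
top [[401.20210766   0.         254.67197319]
 [  0.         401.20210766 190.55376582]
 [  0.           0.           1.        ]] -0.0700067437885519 [[ 0.018 -1.     0.006  0.005]
 [-0.994 -0.019 -0.106  0.508]
 [ 0.106 -0.004 -0.994  0.901]
 [ 0.     0.     0.     1.   ]]
side [[347.94181173   0.         257.31283164]
 [  0.         347.94181173 188.62641238]
 [  0.           0.           1.        ]] -0.01423499059586656 [[ 0.998 -0.07   0.003 -0.501]
 [-0.026 -0.416 -0.909  0.063]
 [ 0.065  0.907 -0.417  0.852]
 [ 0.     0.     0.     1.   ]]
wrist [[345.98329563   0.         255.26643046]
 [  0.         345.98329563 184.18767591]
 [  0.           0.           1.        ]] -0.07436673030230355 [[ 0.286 -0.958 -0.003 -0.623]
 [-0.923 -0.276  0.268 -0.035]
 [-0.257 -0.074 -0.964  0.379]
 [ 0.     0.     0.     1.   ]]
{'clock': 0.1, 'joint_positions': array([-1.40709574e+00,  2.21150661e-01,  1.52755562e+00,  7.99221754e-06,
        1.39469871e+00, -1.26123437e-01]), 'qvel': array([-2.26868983e-03, -3.15673199e-03, -2.46036434e-03, -2.03577655e-04,
       -4.57204585e-05,  3.61348316e-05]), 'effort': array([ 7.79532656e-04, -4.98241496e+01, -3.90547228e+01, -6.75187880e-05,
        5.70507953e-03, -3.70942564e-05]), 'position': array([ 0.17849641, -0.59831221,  0.1977754 ]), 'tcp_rot': array([-3.10687156e+00, -4.53398958e-01,  4.11049047e-05]), 'force': array([ 0.45112815,  0.18504491, -0.00894435]), 'torque': array([ 0.00244566, -0.01840059,  0.02658427]), 'finger_force': 0.0, 'opening': 0.08597215236454867}
```

View pics/top0b.png

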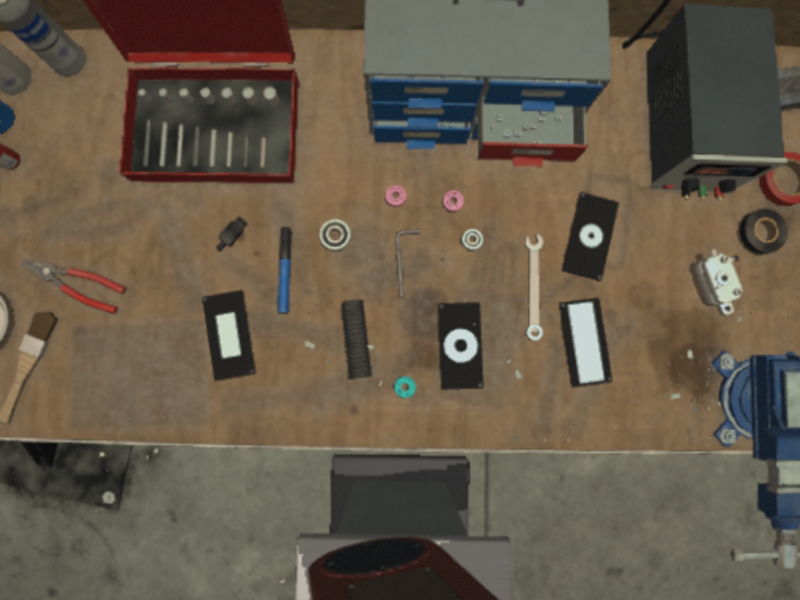

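View pics/side0.png

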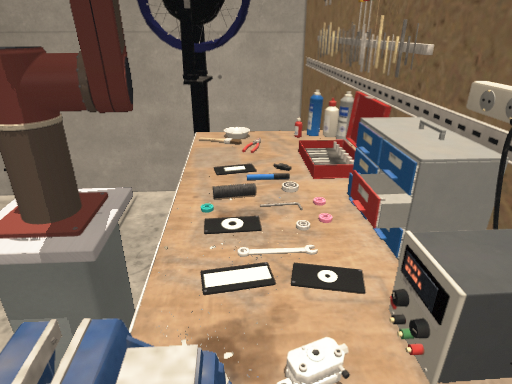

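Candidates in the 800-wide top view:
- **Small bearing:** the steel one at (472,239). The look-alikes are pink at (395,195) and (453,201), and turquoise at (405,387).
- **Big bearing:** (335,234). The tape roll at (764,231) is not it.
- **Grip:** (356,338). The blue-handled tool at (285,270) is not it.
- **Connector:** (232,233).
- **Pads:** big ring (460,346), small ring (591,236), long bar (586,342), short bar (228,335).

Next I'll measure these and check them in a close crop.

```bash
cat > seg.py <<'E'
from h import *
def blob(im,c,hw,test):
    x0,y0=int(c[0]-hw),int(c[1]-hw); s=4
    p=cv2.resize(im[y0:y0+2*hw,x0:x0+2*hw],None,fx=s,fy=s,interpolation=cv2.INTER_CUBIC)
    g=p.max(axis=2).astype(int); m=(test(p.astype(int),g)*255).astype(np.uint8)
    cs,_=cv2.findContours(m,cv2.RETR_EXTERNAL,cv2.CHAIN_APPROX_NONE)
    cs=[q for q in cs if cv2.contourArea(q)>100]
    q=min(cs,key=lambda q:-cv2.contourArea(q)+20*np.linalg.norm(q.reshape(-1,2).mean(0)-hw*s))
    pts=(q.reshape(-1,2)+0.5)/s-0.5+[x0,y0]
    return pts
def rect(cam,pts,z,cal=None):
    w=np.array([pix2w(cam,p,z,cal)[:2] for p in pts])*1000
    (cx,cy),(a,b),t=cv2.minAreaRect(w.astype(np.float32))
    if a<b: a,b,t=b,a,t+90
    return np.round([cx,cy,a,b,(t+90)%180-90],1)
E
python3 - <<'E'
from seg import *
im=cv2.imread('pics/top0.png');k=1.5625
bright=lambda p,g:(p.min(axis=2)>130)
dark=lambda p,g:(g<62)
cal=get_calibration('top')
for n,c,hw,t,z in [('padbig',(460,346),20,bright,.006),('padsmall',(591,236),16,bright,.006),('padlong',(586,342),38,bright,.006),('padshort',(228,335),30,bright,.006),
 ('big',(335,234),16,lambda p,g:p.min(axis=2)>115,.014),('small',(472,239),12,lambda p,g:p.min(axis=2)>115,.010),('grip',(356,338),32,dark,.025),('plug',(232,233),18,dark,.012),
 ('Pbig',(460,346),38,dark,.006),('Psmall',(591,236),38,dark,.006),('Plong',(586,342),38,dark,.006),('Pshort',(228,335),38,dark,.006)]:
    c=(c[0]/k,c[1]/k); print(n,rect('top',blob(im,c,hw,t),z,cal))
cv2.imwrite('pics/crop1.png',cv2.resize(im[110:260,120:410],(800,414),interpolation=cv2.INTER_CUBIC))
E
```

```text
padbig [440.9 -80.6  49.5  49.3 -89. ]
padsmall [ 613.6 -281.8   35.1   34.8  -44.9]
padlong [ 448.9 -271.5  119.7   38.3    8.4]
padshort [449.6 270.5  65.5  28.6  11.5]
big [605.9 112.6  47.1  47.  -79.3]
small [603.  -97.2  31.8  31.6 -88.8]
grip [446.3  75.6 112.7  32.9   7.5]
plug [608.4 267.9  42.7  24.8 -39.7]
Pbig [440.7 -79.8 128.7  63.7   2.9]
Psmall [ 612.4 -280.3  128.5   62.9  -13.8]
Plong [ 448.8 -270.   127.9   63.5    8.9]
Pshort [449.7 269.7 127.6  62.8  11.2]
```

View pics/crop1.png

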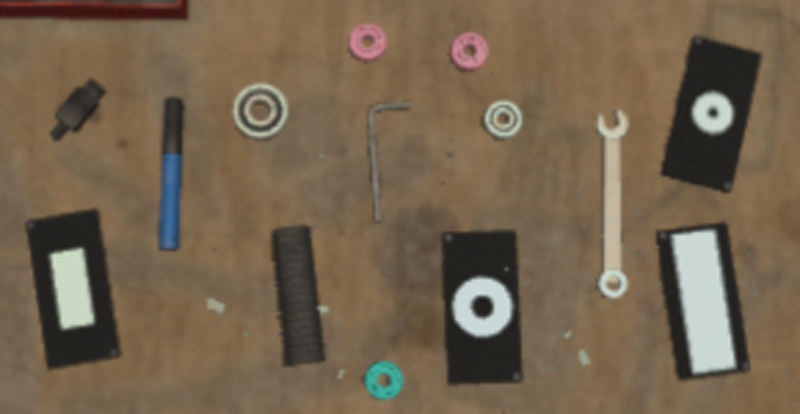

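The close crop confirms the choice, and the measured sizes match the ones given. The vise is near the start pose, so I'll check the wrist view and refine the connector before moving.

```bash
cat > plan.py <<'E'
from h import *
def yaw(s): 
    X=R.from_rotvec(s['tcp_rot']).as_matrix()[:,0]; return np.degrees(np.arctan2(X[1],X[0]))
def plan(*wps):
    "wps: x,y,z(mm),yaw(deg). prints per-waypoint deltas in tool shares, chained"
    s=get_state(); p=s['position']*1000; y=yaw(s)
    print('t',s['clock'],'at',np.round(p,1),'yaw',round(y,2),'open',round(s['opening']*1000,1),'Ff',round(s['finger_force'],1),'F',np.round(s['force'],1))
    for w in wps:
        w=np.array(w,float); d=w[:3]-p; c,q=np.cos(np.radians(y)),np.sin(np.radians(y))
        dt=w[3]-y
        print(w,'->',np.round([(c*d[0]+q*d[1])/100,(q*d[0]-c*d[1])/100,-d[2]/100,-dt/180],3))
        p=w[:3];y=w[3]
E
python3 - <<'E'
from seg import *
from plan import plan
snap('wrist','w0')
im=cv2.imread('pics/top0.png');k=1.5625;cal=get_calibration('top')
for th in(70,78,86): 
    print(th,rect('top',blob(im,(232/k,233/k),18,lambda p,g:g<th),.010,cal),rect('top',blob(im,(356/k,338/k),32,lambda p,g:g<th),.025,cal))
for u in((139.9,158.9),(155.5,140.8)): print(pix2w('top',u,.008)*1000)
plan([250,-450,320,8],[350,-300,320,8])
E
```

```text
70 [602.7 273.5  59.5  25.9 -39.9] [446.4  75.7 113.7  34.2   7.4]
78 [602.8 273.5  60.4  26.7 -40. ] [446.4  75.8 114.9  35.2   7.5]
86 [602.5 273.1  61.5  27.9 -37.7] [446.6  75.9 115.8  36.    7.4]
[580.98140274 290.0359154    8.        ]
[625.7250925 254.5475163   8.       ]
t 0.15 at [ 178.5 -598.4  197.9] yaw 16.6 open 85.4 Ff 0.0 F [-0.5 -0.1  0.5]
[ 250. -450.  320.    8.] -> [ 1.109 -1.218 -1.221  0.048]
[ 350. -300.  320.    8.] -> [ 1.199 -1.346 -0.    -0.   ]
```

View pics/w0.png

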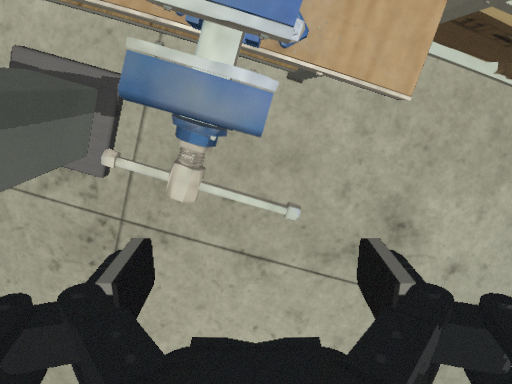

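The wrist view shows the vise ahead at about (195,90), with its handle at (200,185). I'll go up first, then pass over it to the small bearing.

Call:
apply_moves:
  motion:
    - [[0, 0, -1, 0, 60], [0, 0, -1, 0, 60], [0, 0, -1, 0, 60], [0, 0, -1, 0, 60]]
  squeeze: 30

```text
clock: 0.55
position: [0.1788, -0.5998, 0.3007]
tcp_rot: [3.105, 0.453, 0.0]
force: [0.4, 0.2, -0.9]
opening: 0.0603
finger_force: 0.0
```

Call:
apply_moves:
  motion:
    - [[1, -1, 0, 0.092, 60], [1, -1, 0, 0.092, 60], [1, -1, 0, 0.092, 60], [1, -1, 0, 0.092, 60], [1, -1, 0, 0.092, 60], [1, -1, 0, 0.092, 60]]

```text
clock: 1.15
position: [0.2454, -0.4746, 0.2976]
tcp_rot: [-3.14, -0.001, 0.001]
force: [-0.5, -0.3, -0.0]
opening: 0.0598
finger_force: 0.0
```

Call:
apply_moves:
  motion:
    - [[1, -1, 0, 0, 60], [1, -1, 0, 0, 60], [1, -1, 0, 0, 60], [1, -1, 0, 0, 60], [1, -1, 0, 0, 60]]

```text
clock: 1.65
position: [0.3458, -0.3748, 0.2982]
tcp_rot: [-3.141, -0.003, 0.002]
force: [-0.4, 0.5, 0.4]
opening: 0.0602
finger_force: 0.0
```

Call:
apply_moves:
  motion:
    - [[1, -1, 0, 0, 60], [1, -1, 0, 0, 60], [1, -1, 0, 0, 60], [1, -1, 0, 0, 60], [1, -1, 0, 0, 60]]

```text
clock: 2.15
position: [0.4453, -0.2754, 0.2982]
tcp_rot: [3.142, 0.001, -0.002]
force: [0.1, -0.4, 0.3]
opening: 0.0601
finger_force: 0.0
```

Call:
apply_moves:
  motion:
    - [[1, -1, 0, 0, 60], [1, -1, 0, 0, 60], [1, -1, 0, 0, 60], [1, -1, 0, 0, 60], [1, -1, 0, 0, 60]]

```text
clock: 2.65
position: [0.5451, -0.1759, 0.2982]
tcp_rot: [3.141, -0.0, -0.002]
force: [0.4, -0.2, 0.4]
opening: 0.0602
finger_force: 0.0
```

```bash
python3 -c "
from plan import *
plan([603,-97,160,0],[603,-97,80,0],[603,-97,3,0])"
```

```text
t 2.65 at [ 545.1 -175.9  298.2] yaw -0.01 open 60.2 Ff 0.0 F [ 0.4 -0.2  0.4]
[603. -97. 160.   0.] -> [ 0.579 -0.79   1.382 -0.   ]
[603. -97.  80.   0.] -> [ 0.   0.   0.8 -0. ]
[603. -97.   3.   0.] -> [ 0.    0.    0.77 -0.  ]
```

Call:
apply_moves:
  motion:
    - [[0.58, -0.79, 1, 0, 60], [0.58, -0.79, 1, 0, 60], [0.58, -0.79, 1, 0, 60], [0.58, -0.79, 1, 0, 60], [0.58, -0.79, 1, 0, 60], [0.58, -0.79, 1, 0, 60]]

```text
clock: 3.25
position: [0.6037, -0.0978, 0.2005]
tcp_rot: [3.14, -0.003, 0.003]
force: [-0.9, -0.3, 1.0]
opening: 0.06
finger_force: 0.0
```

Call:
apply_moves:
  motion:
    - [[0, 0, 1, 0, 60], [0, 0, 1, 0, 60], [0, 0, 1, 0, 60], [0, 0, 1, 0, 60], [0, 0, 1, 0, 60], [0, 0, 1, 0, 60]]

```text
clock: 3.85
position: [0.6061, -0.0963, 0.1029]
tcp_rot: [3.14, 0.001, 0.009]
force: [0.5, -0.2, 0.2]
opening: 0.0597
finger_force: 0.0
```

```bash
python3 -c "
from seg import *
from plan import *
cal=get_calibration('wrist');im=snap('wrist','w1')
u=w2pix('wrist',[.603,-.097,.010],cal);print(u)
p=blob(im,u,60,lambda p,g:p.min(axis=2)>105);print(rect('wrist',p,.010,cal))
plan([603,-97,3,0])"
```

```text
[256.85868616 179.97347602]
[601.9 -97.8  99.7  97.4   0. ]
t 3.9 at [605.7 -96.1 102.3] yaw 0.04 open 60.0 Ff 0.0 F [-0.8  0.   0.7]
[603. -97.   3.   0.] -> [-0.027  0.009  0.993  0.   ]
```

View pics/w1.png

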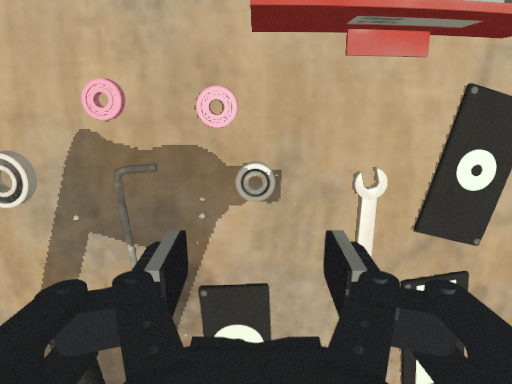

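The wrist view shows the steel bearing at (256,181), within 1 mm of the estimate, with clear space for the fingers. I'll descend and check the drawer clearance.

Call:
apply_moves:
  motion:
    - [[-0.01, 0.01, 0.6, 0, 60], [-0.01, 0.01, 0.6, 0, 60], [-0.01, 0.01, 0.8, 0, 60], [-0.01, 0.01, 0.8, 0, 60], [-0.01, 0.01, 0.8, 0, 60], [-0.01, 0.01, 0.8, 0, 60]]

```text
clock: 4.5
position: [0.6039, -0.0965, 0.0208]
tcp_rot: [3.141, 0.001, 0.004]
force: [-0.4, 0.6, -0.2]
opening: 0.0602
finger_force: 0.0
```

```bash
python3 -c "
from seg import *
from plan import *
plan([602.5,-97,2,0])
for z in(0,.05,.1): print([np.round(pix2w('top',(u,100.5),z),3) for u in (307,373)])
print(w2pix('side',[.70,-.17,.0]),w2pix('side',[.70,-.17,.08]),w2pix('side',[.72,-.17,.0]),w2pix('side',[.72,-.17,.08]))
c=np.array(get_calibration('wrist')['view']);print(-c[:3,:3].T@c[:3,3])
"
```

```text
t 4.5 at [603.9 -96.5  20.8] yaw 0.05 open 60.2 Ff 0.0 F [-0.4  0.6 -0.2]
[602.5 -97.    2.    0. ] -> [-0.014  0.004  0.188  0.   ]
[array([ 0.736, -0.11 ,  0.   ]), array([ 0.74 , -0.274,  0.   ])]
[array([ 0.718, -0.104,  0.05 ]), array([ 0.723, -0.259,  0.05 ])]
[array([ 0.701, -0.097,  0.1  ]), array([ 0.705, -0.243,  0.1  ])]
[354.85989733 242.64666729] [359.58165619 209.62360346] [363.9706528  242.29431438] [369.1099481 209.3222096]
[ 0.67097181 -0.09587689  0.19646112]
```

Call:
apply_moves:
  motion:
    - [[-0.01, 0, 0.18, 0, 60], [-0.01, 0, 0.18, 0, 60], [-0.01, 0, 0.18, 0, 20], [-0.01, 0, 0.18, 0, 20], [-0.01, 0, 0.18, 0, 20], [-0.01, 0, 0.18, 0, 20], [-0.01, 0, 0.18, 0, 20], [-0.01, 0, 0.18, 0, 20]]
  squeeze: 30

```text
clock: 5.3
position: [0.6016, -0.0963, 0.0009]
tcp_rot: [3.142, 0.001, 0.0]
force: [-1.0, 0.3, -0.1]
opening: 0.0202
finger_force: 0.0
```

Call:
apply_moves:
  motion:
    - [[0, 0, 0, 0, 20], [0, 0, 0, 0, 20], [0, 0, -0.3, 0, 20], [0, 0, -0.6, 0, 20], [0, 0, -0.6, 0, 20], [0, 0, -0.6, 0, 20]]

```text
clock: 5.9
position: [0.6023, -0.0964, 0.0617]
tcp_rot: [3.141, 0.001, 0.003]
force: [-0.4, -0.3, -0.4]
opening: 0.0202
finger_force: 0.0
```

```bash
python3 -c "
from plan import *
plan([606,-190,62,-40],[613,-281.5,62,-40],[613,-281.5,9,-40]); print(get_state()['joint_positions'])"
```

```text
t 5.9 at [602.3 -96.4  61.7] yaw 0.05 open 20.2 Ff 0.0 F [-0.4 -0.3 -0.4]
[ 606. -190.   62.  -40.] -> [ 0.036  0.936 -0.003  0.222]
[ 613.  -281.5   62.   -40. ] -> [ 0.642  0.656 -0.    -0.   ]
[ 613.  -281.5    9.   -40. ] -> [ 0.   -0.    0.53 -0.  ]
[-2.88006609e-01  3.14362828e-01  1.68327431e+00  8.48400337e-06
  1.14192611e+00  1.28194909e+00]
```

The jaws closed to 20 mm with no contact, so the grasp missed. I'll look.

```bash
python3 -c "
from seg import *
im=snap('wrist','w2');print(w2pix('wrist',[.6025,-.097,.010]))"
```

```text
[257.60503576 188.92520709]
```

View pics/w2.png

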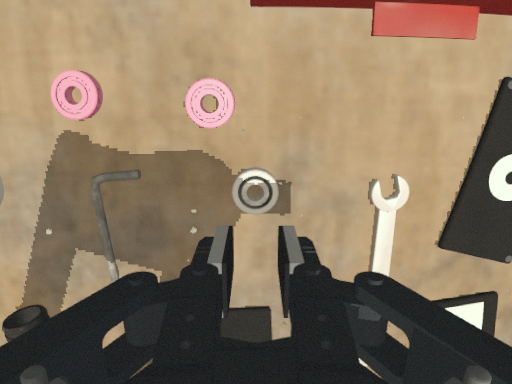

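```bash
python3 -c "
from seg import *
s=get_state();p=s['position'];o=s['opening']/2
cal=get_calibration('wrist')
print(np.round(p,4),[(h,dx,np.round(w2pix('wrist',p+[dx,-o,h],cal))) for h in (0,.01,.02) for dx in(-.011,0,.011)])
"
```

```text
[ 0.6012 -0.0962  0.0604] [(0, -0.011, array([275., 236.])), (0, 0, array([275., 217.])), (0, 0.011, array([275., 198.])), (0.01, -0.011, array([276., 244.])), (0.01, 0, array([276., 224.])), (0.01, 0.011, array([276., 204.])), (0.02, -0.011, array([277., 253.])), (0.02, 0, array([277., 232.])), (0.02, 0.011, array([278., 211.]))]
```

The bearing is unmoved at (255,191). The tips' front edges at row 228 look higher than the TCP projection, so I'll measure the tip height in the side view.

```bash
python3 -c "
from seg import *
im=snap('side','s1');s=get_state();p=s['position']
u=w2pix('side',p);print(p,u,w2pix('side',p+[0,0,.02]),w2pix('side',p+[0.011,0,0]))
x,y=np.round(u).astype(int)
im[y,x-30:x-20]=(0,255,0);im[y,x+20:x+30]=(0,255,0)
cv2.imwrite('pics/s1c.png',cv2.resize(im[y-80:y+40,x-80:x+80],(800,600),interpolation=cv2.INTER_NEAREST))"
```

```text
[ 0.60059417 -0.09595432  0.05960242] [304.0055763  203.47271326] [304.53933995 195.43398707] [308.85193437 203.32870319]
```

View pics/s1c.png

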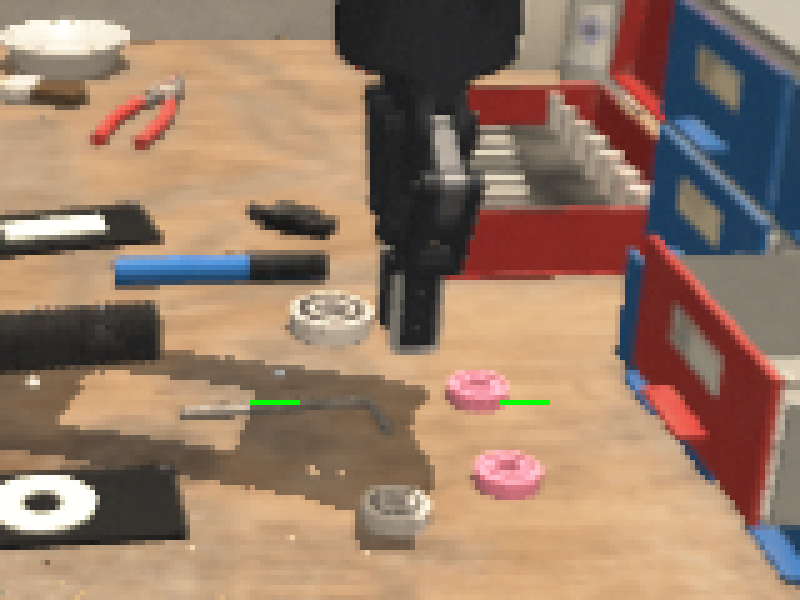

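In the crop the tips end at row 352, while the TCP line is at row 403. Allowing for the near finger's depth, the tips sit about 30–35 mm above the reported TCP, and the wrist view agrees. So I have to command lower, in careful steps. First I'll go to z = -10 with the jaw at 55 and measure again.

Call:
apply_moves:
  motion:
    - [[0, 0, 0.5, 0, 55], [0, 0, 0.5, 0, 55], [0, 0, 0.6, 0, 55], [0, 0, 0.7, 0, 55], [0, 0, 0.7, 0, 55], [0, 0, 0.7, 0, 55], [0, 0, 0.7, 0, 55]]

```text
clock: 6.7
position: [0.6025, -0.0965, -0.008]
tcp_rot: [3.141, 0.001, 0.003]
force: [0.4, 0.4, 0.2]
opening: 0.055
finger_force: 0.0
```

```bash
python3 -c "
from seg import *
im=snap('side','s2');s=get_state();p=s['position'];print(p,s['force'],s['joint_positions'])
u=w2pix('side',[.6,-.1,.03])
x,y=np.round(u).astype(int);print(x,y)
a=cv2.resize(im[y-45:y+45,x-60:x+60],(800,600),interpolation=cv2.INTER_NEAREST);cv2.imwrite('pics/s2c.png',a)"
```

```text
[ 0.60246194 -0.09648438 -0.00805461] [ 0.69627936  0.42540873 -0.92756   ] [-2.87992564e-01  4.10437073e-01  1.70859125e+00  1.70126964e-05
  1.02065785e+00  1.28200150e+00]
303 216
```

View pics/s2c.png

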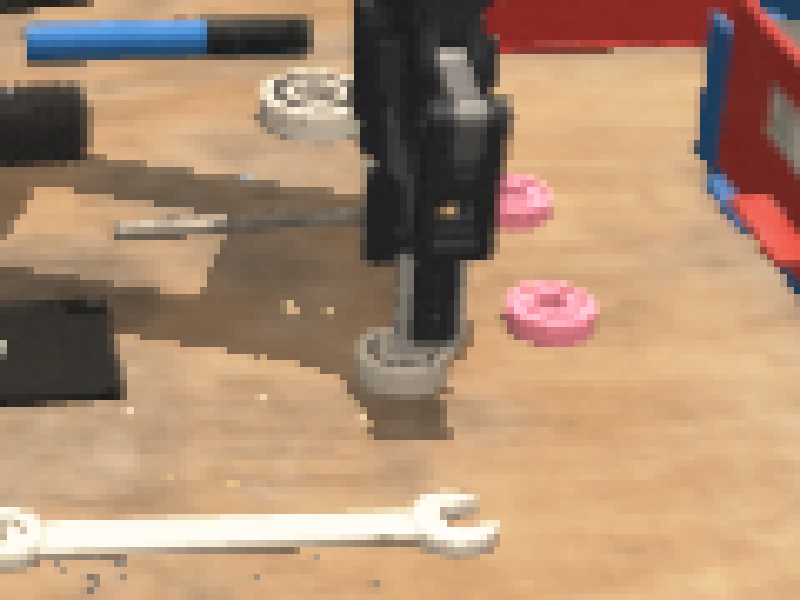

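The side crop puts the near fingertip bottom at about (435,347), beside the bearing at (408,365). That is about 26–28 mm above the bench with the TCP at z = -8, so the tips are about 35 mm above the reported TCP. I'll go down about 20 mm more in two steps.

Call:
apply_moves:
  motion:
    - [[0, 0, 0.1, 0, 55], [0, 0, 0.15, 0, 55], [0, 0, 0.17, 0, 55], [0, 0, 0.17, 0, 55]]

```text
clock: 7.15
position: [0.6008, -0.096, -0.0271]
tcp_rot: [-3.141, -0.001, 0.002]
force: [-0.8, -0.4, -0.2]
opening: 0.055
finger_force: 0.0
```

```bash
python3 -c "
from seg import *
from plan import *
im=snap('side','s3');plan()
a=cv2.resize(im[186:246,263:343],(800,600),interpolation=cv2.INTER_NEAREST);cv2.imwrite('pics/s3c.png',a)"
```

```text
t 7.2 at [601.2 -96.1 -26.7] yaw 0.05 open 55.2 Ff 0.0 F [ 0.5 -0.1 -0.2]
```

View pics/s3c.png

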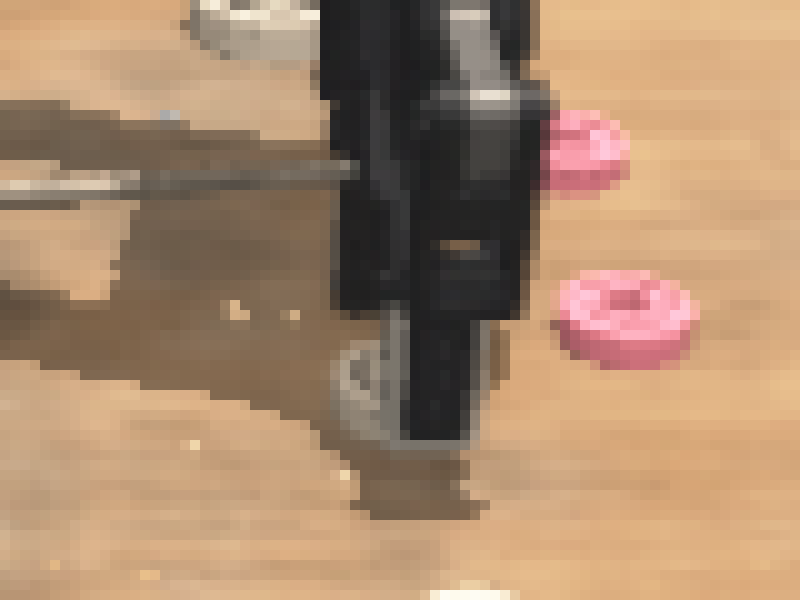

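The tip bottom is at (440,440), about 9 mm above the bench and beside the bearing. I'll go down 4–5 mm more and close.

Call:
apply_moves:
  motion:
    - [[0, 0.01, 0.045, 0, 55], [0, 0.01, 0.045, 0, 55], [0, 0.01, 0.045, 0, 20], [0, 0.01, 0.045, 0, 20], [0, 0.01, 0.045, 0, 20], [0, 0.01, 0.045, 0, 20], [0, 0.01, 0.045, 0, 20], [0, 0.01, 0.045, 0, 20]]
  squeeze: 30

```text
clock: 8.0
position: [0.6019, -0.0974, -0.0304]
tcp_rot: [3.141, 0.001, 0.001]
force: [0.5, -0.3, 1.8]
opening: 0.0303
finger_force: 29.9
```

```bash
python3 -c "
from plan import *
plan()"
```

```text
t 8.0 at [601.9 -97.4 -30.4] yaw 0.04 open 30.3 Ff 29.9 F [ 0.5 -0.3  1.8]
```

The small bearing is held: the opening is 30.3 mm at 30 N.

Call:
apply_moves:
  motion:
    - [[0, 0, -0.3, 0, 20], [0, 0, -0.6, 0, 20], [0, 0, -0.6, 0, 20], [0, 0, -0.6, 0, 20]]

```text
clock: 8.4
position: [0.6021, -0.0974, 0.0299]
tcp_rot: [3.141, 0.001, 0.002]
force: [0.4, 0.5, -0.8]
opening: 0.0302
finger_force: 29.9
```

Call:
apply_moves:
  motion:
    - [[0.05, 0.92, 0, 0.078, 20], [0.05, 0.92, 0, 0.078, 20], [0.05, 0.92, 0, 0.078, 20], [0.05, 0.92, 0, 0.078, 20], [0.05, 0.92, 0, 0.078, 20], [0.05, 0.92, 0, 0.078, 20]]

```text
clock: 9.0
position: [0.606, -0.1878, 0.0284]
tcp_rot: [-3.118, 0.38, 0.003]
force: [-0.3, -0.7, -0.1]
opening: 0.0297
finger_force: 30.0
```

```bash
python3 -c "
from plan import *
plan([612.5,-281.2,29,-14],[612.5,-281.2,-23.5,-14])"
```

```text
t 9.0 at [ 606.  -187.8   28.4] yaw -13.9 open 29.7 Ff 30.0 F [-0.3 -0.7 -0.1]
[ 612.5 -281.2   29.   -14. ] -> [ 0.287  0.891 -0.006  0.001]
[ 612.5 -281.2  -23.5  -14. ] -> [ 0.    -0.     0.525 -0.   ]
```

Call:
apply_moves:
  motion:
    - [[0.29, 0.89, 0, 0, 20], [0.29, 0.89, 0, 0, 20], [0.29, 0.89, 0, 0, 20], [0.29, 0.89, 0, 0, 20], [0.29, 0.89, 0.3, 0, 20], [0.29, 0.89, 0.4, 0, 20], [0.29, 0.89, 0.4, 0, 20]]

```text
clock: 9.7
position: [0.611, -0.2796, -0.0136]
tcp_rot: [-3.116, 0.38, 0.009]
force: [-0.5, 0.2, -1.6]
opening: 0.0302
finger_force: 30.0
```

```bash
python3 -c "
from seg import *
from plan import *
plan([612.5,-281.2,-24,-14])
im=snap('top','t2');cv2.imwrite('pics/t2c.png',cv2.resize(im[110:180,320:420],(800,560),interpolation=cv2.INTER_CUBIC))"
```

```text
t 9.7 at [ 611.  -279.6  -13.6] yaw -13.89 open 30.2 Ff 30.0 F [-0.5  0.2 -1.6]
[ 612.5 -281.2  -24.   -14. ] -> [0.018 0.012 0.104 0.001]
```

Call:
apply_moves:
  motion:
    - [[0.01, 0.01, 0.06, 0, 20], [0.01, 0.01, 0.105, 0, 20], [0.01, 0.01, 0.105, 0, 20], [0.01, 0.01, 0.105, 0, 20]]

```text
clock: 10.15
position: [0.6141, -0.2839, -0.021]
tcp_rot: [3.118, -0.383, 0.0]
force: [0.1, -0.5, -0.5]
opening: 0.0298
finger_force: 30.0
```

Call:
apply_moves:
  motion:
    - [[0, 0, 0, 0, 50], [0, 0, 0, 0, 50], [0, 0, 0, 0, 50], [0, 0, 0, 0, 50], [0, 0, -0.3, 0, 50], [0, 0, -0.7, 0, 50], [0, 0, -0.7, 0, 50]]

```text
clock: 10.85
position: [0.6183, -0.2864, 0.056]
tcp_rot: [3.114, -0.382, 0.016]
force: [1.5, 0.0, 1.2]
opening: 0.0502
finger_force: 0.0
```

```bash
python3 -c "
from seg import *
from plan import *
cal=get_calibration('wrist');im=snap('wrist','w4')
u=w2pix('wrist',[.613,-.2812,.016],cal);print(u)
x,y=u.astype(int);cv2.imwrite('pics/w4c.png',cv2.resize(im[y-60:y+60,x-80:x+80],(640,480)))
plan([460,-200,120,7.5],[446.3,-100,60,7.5])"
```

```text
[250.25947168 205.00298287]
t 10.9 at [ 616.9 -285.6   53.4] yaw -13.99 open 50.2 Ff 0.0 F [-0.3 -0.6 -0.4]
[ 460.  -200.   120.     7.5] -> [-1.729 -0.451 -0.666 -0.119]
[ 446.3 -100.    60.     7.5] -> [-0.005 -1.009  0.6   -0.   ]
```

View pics/w4c.png

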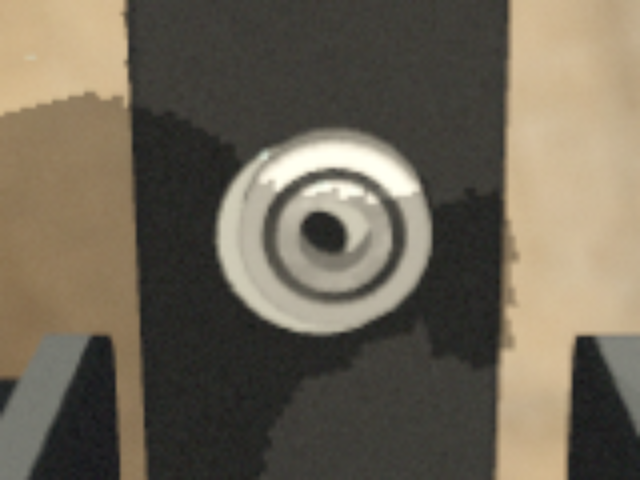

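The small bearing lies on its outline. In the crop its centre is about (335,222) and the ring's is about (318,235), so it is under 4 mm off. On to the big bearing.

Call:
apply_moves:
  motion:
    - [[-0.49, -0.86, -0.47, -0.078, 65], [-0.49, -0.86, -0.47, -0.078, 65], [-0.49, -0.86, -0.47, -0.078, 65], [-0.49, -0.86, -0.47, -0.078, 65], [-0.49, -0.86, -0.47, -0.078, 65]]

```text
clock: 11.4
position: [0.587, -0.189, 0.095]
tcp_rot: [3.141, 0.0, -0.001]
force: [0.4, -0.4, 0.5]
opening: 0.0652
finger_force: 0.0
```

Call:
apply_moves:
  motion:
    - [[0, -1, 0, 0, 65], [0, -1, 0, 0, 65], [0, -1, 0, 0, 65], [0, -1, 0, 0, 65]]

```text
clock: 11.8
position: [0.587, -0.0887, 0.0946]
tcp_rot: [3.141, 0.002, -0.002]
force: [-0.6, -0.2, -0.4]
opening: 0.0652
finger_force: 0.0
```

Call:
apply_moves:
  motion:
    - [[0.1, -1, 0, 0, 65], [0.1, -1, 0, 0, 65], [0.1, -1, 0, 0, 65], [0.1, -1, 0, 0, 65]]

```text
clock: 12.2
position: [0.5974, 0.0106, 0.0952]
tcp_rot: [3.141, 0.002, -0.001]
force: [1.0, -1.3, -0.3]
opening: 0.0647
finger_force: 0.0
```

Call:
apply_moves:
  motion:
    - [[0.06, -1, 0.5, 0, 65], [0.06, -1, 0.5, 0, 65], [0.06, -1, 0.5, 0, 65], [0.06, -1, 0.5, 0, 65], [0.06, -1, 0.5, 0, 65], [0.06, -1, 0.5, 0, 65], [0.06, -1, 0.5, 0, 65]]

```text
clock: 12.9
position: [0.604, 0.1098, 0.0469]
tcp_rot: [3.141, -0.002, 0.003]
force: [0.0, -0.5, 0.3]
opening: 0.0652
finger_force: 0.0
```

```bash
cat > big.py <<'E'
from seg import *
from plan import *
cal=get_calibration('wrist');im=snap('wrist','w5')
u=w2pix('wrist',[.606,.1126,.014],cal);print(u)
p=blob(im,u,50,lambda p,g:p.min(axis=2)>120);print(rect('wrist',p,.014,cal))
plan([605,112.6,-10,0],[605,112.6,-31,0])
E
python3 big.py
```

```text
[251.87809347 195.77518309]
[604.8 109.8  66.7  55.7   2. ]
t 12.95 at [603.8 110.1  46.8] yaw -0.05 open 65.0 Ff 0.0 F [0.6 0.2 0.8]
[605.  112.6 -10.    0. ] -> [ 0.012 -0.025  0.568 -0.   ]
[605.  112.6 -31.    0. ] -> [ 0.    0.    0.21 -0.  ]
```

Call:
apply_moves:
  motion:
    - [[0.01, -0.025, 0.4, 0, 65], [0.01, -0.025, 0.57, 0, 65], [0.01, -0.025, 0.57, 0, 65], [0.01, -0.025, 0.7, 0, 65], [0.01, -0.025, 0.7, 0, 65], [0.01, -0.025, 0.7, 0, 65]]

```text
clock: 13.55
position: [0.6044, 0.114, -0.0237]
tcp_rot: [3.142, 0.001, 0.001]
force: [0.6, 0.5, -0.6]
opening: 0.0652
finger_force: 0.0
```

```bash
python3 -c "
from seg import *
from plan import *
im=snap('side','s6');plan([605,112.6,-31,0])
u=w2pix('side',[.605,.1126,.02]);x,y=u.astype(int)
cv2.imwrite('pics/s6c.png',cv2.resize(im[y-24:y+24,x-32:x+32],(640,480),interpolation=cv2.INTER_NEAREST))"
```

```text
t 13.6 at [604.7 114.  -23.4] yaw 0.05 open 65.1 Ff 0.0 F [ 0.3 -0.1  0.5]
[605.  112.6 -31.    0. ] -> [0.003 0.014 0.076 0.   ]
```

View pics/s6c.png

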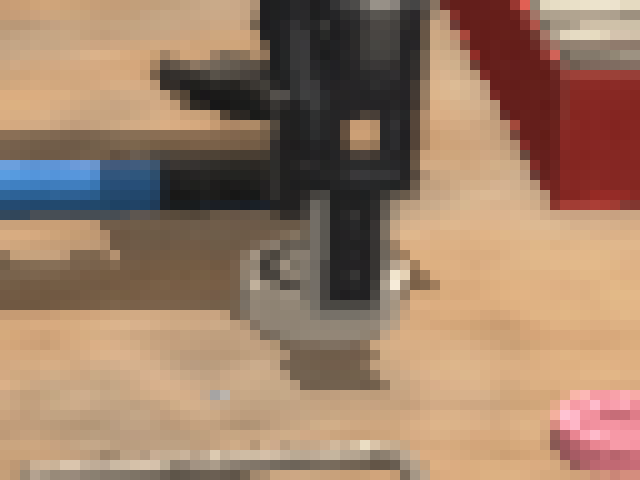

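The fingers straddle the big bearing: the near tip is at (350,295) and the bearing's centre is about (320,290). I'll go down the last bit and close.

Call:
apply_moves:
  motion:
    - [[0, 0.014, 0.07, 0, 65], [0, 0.014, 0.07, 0, 65], [0, 0.014, 0.07, 0, 35], [0, 0.014, 0.07, 0, 35], [0, 0.014, 0.07, 0, 35], [0, 0.014, 0.07, 0, 35], [0, 0.014, 0.07, 0, 35], [0, 0.014, 0.07, 0, 35]]
  squeeze: 40

```text
clock: 14.4
position: [0.6044, 0.1126, -0.0308]
tcp_rot: [-3.142, -0.001, -0.001]
force: [0.6, 0.2, 3.2]
opening: 0.0449
finger_force: 41.2
```

```bash
python3 -c "
from plan import *
plan([605,112.6,50,0],[550,20,50,0],[495,-40,50,0],[440,-80.5,50,0])"
```

```text
t 14.4 at [604.4 112.6 -30.8] yaw 0.04 open 44.9 Ff 41.2 F [0.6 0.2 3.2]
[605.  112.6  50.    0. ] -> [ 0.006  0.    -0.808  0.   ]
[550.  20.  50.   0.] -> [-0.55   0.926 -0.    -0.   ]
[495. -40.  50.   0.] -> [-0.55  0.6  -0.   -0.  ]
[440.  -80.5  50.    0. ] -> [-0.55   0.405 -0.    -0.   ]
```

Call:
apply_moves:
  motion:
    - [[0, 0, -0.4, 0, 35], [0, 0, -0.8, 0, 35], [0, 0, -0.8, 0, 35], [0, 0, -0.8, 0, 35]]

```text
clock: 14.8
position: [0.6048, 0.1127, 0.0498]
tcp_rot: [-3.141, -0.001, -0.003]
force: [-0.6, 0.1, -1.8]
opening: 0.0451
finger_force: 41.4
```

Call:
apply_moves:
  motion:
    - [[-0.83, 0.97, 0, 0, 35], [-0.83, 0.97, 0, 0, 35], [-0.83, 0.97, 0, 0, 35], [-0.83, 0.97, 0, 0, 35], [-0.83, 0.97, 0, 0, 35]]

```text
clock: 15.3
position: [0.5197, 0.0153, 0.0474]
tcp_rot: [-3.141, 0.001, 0.004]
force: [0.3, 0.3, -0.8]
opening: 0.0448
finger_force: 41.5
```

Call:
apply_moves:
  motion:
    - [[-0.82, 0.96, 0, 0, 35], [-0.82, 0.96, 0, 0, 35], [-0.82, 0.96, 0, 0, 35], [-0.82, 0.96, 0, 0, 35], [-0.82, 0.96, 0.3, 0, 35], [-0.82, 0.96, 0.5, 0, 35], [-0.82, 0.96, 0.5, 0, 35], [-0.82, 0.96, 0.5, 0, 35]]

```text
clock: 16.1
position: [0.4395, -0.0797, -0.0014]
tcp_rot: [-3.141, -0.003, 0.002]
force: [0.0, -0.2, -0.6]
opening: 0.0452
finger_force: 41.5
```

```bash
python3 -c "
from plan import *
plan([439.5,-80.3,-24,0])"
```

```text
t 16.1 at [439.5 -79.7  -1.4] yaw 0.11 open 45.2 Ff 41.5 F [ 0.  -0.2 -0.6]
[439.5 -80.3 -24.    0. ] -> [-0.     0.006  0.226  0.001]
```

Call:
apply_moves:
  motion:
    - [[0, 0, 0.15, 0, 35], [0, 0, 0.23, 0, 35], [0, 0, 0.23, 0, 35], [0, 0, 0.23, 0, 35], [0, 0, 0.23, 0, 35]]

```text
clock: 16.6
position: [0.4398, -0.0807, -0.0235]
tcp_rot: [3.141, 0.001, 0.002]
force: [0.6, -0.4, 0.0]
opening: 0.0449
finger_force: 41.5
```

Call:
apply_moves:
  motion:
    - [[0, 0, 0, 0, 68], [0, 0, 0, 0, 68], [0, 0, 0, 0, 68], [0, 0, 0, 0, 68], [0, 0, -0.2, 0, 68], [0, 0, -0.6, 0, 68], [0, 0, -0.9, 0, 68], [0, 0, -0.9, 0, 68]]

```text
clock: 17.4
position: [0.4429, -0.0819, 0.0705]
tcp_rot: [3.138, 0.001, 0.013]
force: [1.3, -0.1, -0.3]
opening: 0.0679
finger_force: 0.0
```

```bash
python3 -c "
from seg import *
from plan import *
cal=get_calibration('wrist');im=snap('wrist','w7')
u=w2pix('wrist',[.4408,-.0802,.02],cal);print(u)
x,y=u.astype(int);cv2.imwrite('pics/w7c.png',cv2.resize(im[y-60:y+60,x-80:x+80],(640,480)))
plan([440,0,65,7.5],[446.4,75.7,65,7.5],[446.4,75.7,-25,7.5])"
```

```text
[253.61887172 194.22822456]
t 17.45 at [441.3 -81.4  68.2] yaw 0.05 open 68.0 Ff 0.0 F [-1.4  0.2  0.1]
[440.    0.   65.    7.5] -> [-0.013 -0.814  0.032 -0.041]
[446.4  75.7  65.    7.5] -> [ 0.162 -0.742 -0.    -0.   ]
[446.4  75.7 -25.    7.5] -> [ 0.   0.   0.9 -0. ]
```

Call:
apply_moves:
  motion:
    - [[0, -0.82, 0, -0.041, 60], [0, -0.82, 0, -0.041, 60], [0, -0.82, 0, -0.041, 60], [0, -0.82, 0, -0.041, 60], [0, -0.82, 0, -0.041, 60]]

```text
clock: 17.95
position: [0.4386, 0.001, 0.0651]
tcp_rot: [3.135, 0.203, -0.002]
force: [0.5, 0.1, -0.7]
opening: 0.0597
finger_force: 0.0
```

Call:
apply_moves:
  motion:
    - [[0.15, -0.74, 0, 0, 60], [0.15, -0.74, 0, 0, 60], [0.15, -0.74, 0, 0, 60], [0.15, -0.74, 0.2, 0, 60], [0.15, -0.74, 0.3, 0, 60], [0.15, -0.74, 0.3, 0, 60], [0.15, -0.74, 0.3, 0, 60]]

```text
clock: 18.65
position: [0.4442, 0.076, 0.0356]
tcp_rot: [3.135, 0.202, -0.002]
force: [0.7, -0.6, -0.4]
opening: 0.0604
finger_force: 0.0
```

```bash
python3 -c "
from seg import *
from plan import *
im=snap('wrist','w8');print(w2pix('wrist',[.4464,.0757,.033]))
t=snap('top','t8');cal=get_calibration('top');k=1.5625
plan([446.4,75.7,-28,7.5])"
```

```text
[257.74802274 212.73770529]
t 18.75 at [445.   76.3  36.4] yaw 7.38 open 59.9 Ff 0.0 F [ 0.1  0.2 -0.2]
[446.4  75.7 -28.    7.5] -> [ 0.014  0.007  0.644 -0.001]
```

View pics/w8.png

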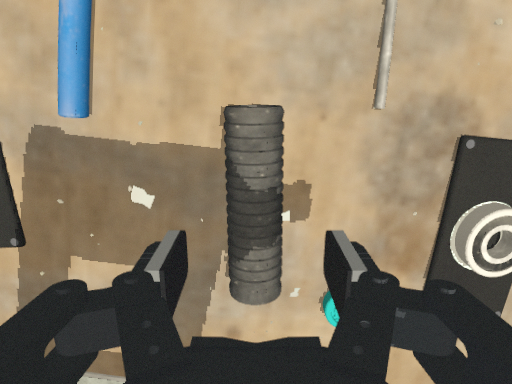

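The grip is centred between the fingers at (255,205) and lies along the tool x. The turquoise ring at (332,308) is clear of the fingers.

Call:
apply_moves:
  motion:
    - [[0.01, 0, 0.4, 0, 60], [0.01, 0, 0.6, 0, 60], [0.01, 0, 0.62, 0, 60], [0.01, 0, 0.62, 0, 60], [0.01, 0, 0.62, 0, 60]]

```text
clock: 19.25
position: [0.4469, 0.0769, -0.0247]
tcp_rot: [3.135, 0.203, 0.004]
force: [-0.0, -0.1, 0.2]
opening: 0.0599
finger_force: 0.0
```

Call:
apply_moves:
  motion:
    - [[0, 0, 0.02, 0, 15], [0, 0, 0.02, 0, 15], [0, 0, 0.02, 0, 15], [0, 0, 0.02, 0, 15], [0, 0, 0.02, 0, 15], [0, 0, 0.02, 0, 15], [0, 0, 0.02, 0, 15]]
  squeeze: 30

```text
clock: 19.95
position: [0.4464, 0.0769, -0.0272]
tcp_rot: [3.135, 0.203, 0.003]
force: [0.0, 0.7, 6.7]
opening: 0.0329
finger_force: 31.4
```

```bash
python3 -c "
from plan import *
plan([446,76,60,7.5],[447,-20,60,7.5],[448,-118,60,7.5],[448.5,-216,60,8.5],[448.5,-271,60,8.5])"
```

```text
t 19.95 at [446.4  76.9 -27.2] yaw 7.43 open 32.9 Ff 31.4 F [0.  0.7 6.7]
[446.   76.   60.    7.5] -> [-0.005  0.008 -0.872 -0.   ]
[447.  -20.   60.    7.5] -> [-0.115  0.953 -0.    -0.   ]
[ 448.  -118.    60.     7.5] -> [-0.118  0.973 -0.    -0.   ]
[ 448.5 -216.    60.     8.5] -> [-0.123  0.972 -0.    -0.006]
[ 448.5 -271.    60.     8.5] -> [-0.081  0.544 -0.    -0.   ]
```

Call:
apply_moves:
  motion:
    - [[0, 0, -0.4, 0, 15], [0, 0, -0.9, 0, 15], [0, 0, -0.9, 0, 15], [0, 0, -0.9, 0, 15]]

```text
clock: 20.35
position: [0.4466, 0.0769, 0.0633]
tcp_rot: [3.135, 0.203, 0.005]
force: [-0.4, 0.3, -1.5]
opening: 0.0327
finger_force: 30.6
```

Call:
apply_moves:
  motion:
    - [[-0.12, 0.97, 0, 0, 15], [-0.12, 0.97, 0, 0, 15], [-0.12, 0.97, 0, 0, 15], [-0.12, 0.97, 0, 0, 15], [-0.12, 0.97, 0, 0, 15]]

```text
clock: 20.85
position: [0.4448, -0.0199, 0.0605]
tcp_rot: [-3.134, -0.203, 0.004]
force: [0.3, -0.5, -0.9]
opening: 0.033
finger_force: 30.6
```

Call:
apply_moves:
  motion:
    - [[-0.12, 0.97, 0, 0, 15], [-0.12, 0.97, 0, 0, 15], [-0.12, 0.97, 0, 0, 15], [-0.12, 0.97, 0, 0, 15], [-0.12, 0.97, 0, 0, 15]]

```text
clock: 21.35
position: [0.4462, -0.1168, 0.0612]
tcp_rot: [-3.134, -0.206, 0.002]
force: [0.4, -0.5, -0.1]
opening: 0.0334
finger_force: 30.6
```

Call:
apply_moves:
  motion:
    - [[-0.12, 0.97, 0, -0.006, 15], [-0.12, 0.97, 0, -0.006, 15], [-0.12, 0.97, 0, -0.006, 15], [-0.12, 0.97, 0, -0.006, 15], [-0.12, 0.97, 0, -0.006, 15]]

```text
clock: 21.85
position: [0.4471, -0.2143, 0.0613]
tcp_rot: [-3.131, -0.236, 0.002]
force: [-0.6, 0.3, -1.2]
opening: 0.0327
finger_force: 30.6
```

```bash
python3 -c "
from seg import *
from plan import *
plan([448.7,-270.9,20,8.6],[448.7,-270.9,-20,8.6])
im=snap('top','t9');k=1.5625;cal=get_calibration('top')
w=[.4408,-.0802,.020];u=w2pix('top',w,cal);x,y=u.astype(int);print(u)
cv2.imwrite('pics/t9c.png',cv2.resize(im[y-30:y+30,x-40:x+40],(640,480),interpolation=cv2.INTER_CUBIC))"
```

```text
t 21.85 at [ 447.1 -214.3   61.3] yaw 8.6 open 32.7 Ff 30.6 F [-0.6  0.3 -1.2]
[ 448.7 -270.9   20.     8.6] -> [-0.069  0.562  0.413  0.   ]
[ 448.7 -270.9  -20.     8.6] -> [ 0.   0.   0.4 -0. ]
[294.85876179 220.46810667]
```

Call:
apply_moves:
  motion:
    - [[-0.07, 0.56, 0, 0, 15], [-0.07, 0.56, 0.2, 0, 15], [-0.07, 0.56, 0.4, 0, 15], [-0.07, 0.56, 0.5, 0, 15], [-0.07, 0.56, 0.5, 0, 15], [-0.07, 0.56, 0.5, 0, 15]]

```text
clock: 22.5
position: [0.449, -0.2719, 0.0121]
tcp_rot: [-3.133, -0.235, 0.0]
force: [0.7, 0.2, -0.4]
opening: 0.0322
finger_force: 30.7
```

```bash
python3 -c "
from seg import *
from plan import *
plan([448.7,-270.9,-20.5,8.6])"
```

```text
t 22.5 at [ 449.  -271.9   12.1] yaw 8.58 open 32.2 Ff 30.7 F [ 0.7  0.2 -0.4]
[ 448.7 -270.9  -20.5    8.6] -> [-0.001 -0.01   0.326 -0.   ]
```

Call:
apply_moves:
  motion:
    - [[0, -0.01, 0.2, 0, 15], [0, -0.01, 0.3, 0, 15], [0, -0.01, 0.325, 0, 15], [0, -0.01, 0.325, 0, 15], [0, -0.01, 0.325, 0, 15]]

```text
clock: 23.0
position: [0.449, -0.2721, -0.02]
tcp_rot: [3.132, 0.233, 0.001]
force: [0.4, -0.6, -0.5]
opening: 0.033
finger_force: 30.7
```

Call:
apply_moves:
  motion:
    - [[0, 0, 0, 0, 60], [0, 0, 0, 0, 60], [0, 0, 0, 0, 60], [0, 0, 0, 0, 60], [0, 0, -0.2, 0, 60], [0, 0, -0.6, 0, 60], [0, 0, -0.95, 0, 60], [0, 0, -0.95, 0, 60]]

```text
clock: 23.8
position: [0.452, -0.2746, 0.0801]
tcp_rot: [3.126, 0.232, 0.011]
force: [0.6, -1.6, 1.0]
opening: 0.0599
finger_force: 0.0
```

Call:
apply_moves:
  motion:
    - [[0.15, -0.99, 0, 0.048, 60], [0.15, -0.99, 0, 0.048, 60], [0.15, -0.99, 0, 0.048, 60], [0.15, -0.99, 0, 0.048, 60], [0.15, -0.99, 0, 0.048, 60]]

```text
clock: 24.3
position: [0.4489, -0.1723, 0.0742]
tcp_rot: [3.141, -0.003, 0.0]
force: [-0.4, 0.1, 1.0]
opening: 0.0603
finger_force: 0.0
```

Call:
apply_moves:
  motion:
    - [[0.4, -1, 0, 0, 60], [0.4, -1, 0, 0, 60], [0.4, -1, 0, 0, 60], [0.4, -1, 0, 0, 60], [0.4, -1, 0, 0, 60]]

```text
clock: 24.8
position: [0.4888, -0.0731, 0.0741]
tcp_rot: [3.141, -0.005, -0.001]
force: [-0.1, -1.2, 0.2]
opening: 0.06
finger_force: 0.0
```

Call:
apply_moves:
  motion:
    - [[0.4, -1, 0, 0, 60], [0.4, -1, 0, 0, 60], [0.4, -1, 0, 0, 60], [0.4, -1, 0, 0, 60], [0.4, -1, 0, 0, 60]]

```text
clock: 25.3
position: [0.5287, 0.0265, 0.074]
tcp_rot: [3.141, -0.006, -0.001]
force: [0.3, -0.2, -0.1]
opening: 0.06
finger_force: 0.0
```

Call:
apply_moves:
  motion:
    - [[0.4, -1, 0, 0, 60], [0.4, -1, 0, 0, 60], [0.4, -1, 0, 0, 60], [0.4, -1, 0, 0, 60], [0.4, -1, 0, 0, 60]]

```text
clock: 25.8
position: [0.5688, 0.1261, 0.0739]
tcp_rot: [3.141, -0.006, -0.002]
force: [0.5, -0.5, -0.7]
opening: 0.0602
finger_force: 0.0
```

Call:
apply_moves:
  motion:
    - [[0.3, -1, 0, 0.22, 60], [0.3, -1, 0, 0.22, 60], [0.3, -1, 0, 0.22, 60], [0.3, -1, 0, 0.22, 60], [0.3, -1, 0, 0.22, 60], [0.3, -1, 0, 0.22, 60]]

```text
clock: 26.4
position: [0.5995, 0.2259, 0.0741]
tcp_rot: [2.952, -1.071, -0.001]
force: [-0.2, 0.7, -0.0]
opening: 0.0601
finger_force: 0.0
```

```bash
python3 -c "
from seg import *
from plan import *
plan([602.7,273.5,40,-39.9]);print(get_state()['joint_positions'])
im=snap('top','t10');cal=get_calibration('top')
br=lambda p,g:p.min(axis=2)>115
dark=lambda p,g:g<75
for n,w,hw,t in [('big',[.4408,-.0802,.02],20,br),('small',[.613,-.281,.016],16,br),('long',[.449,-.271,.006],38,br)]:
    u=w2pix('top',w,cal); print(n,rect('top',blob(im,u,hw,t),w[2],cal))
tiles=[]
for w in([.4408,-.0802,.02],[.613,-.281,.016],[.449,-.271,.03]):
    x,y=w2pix('top',w,cal).astype(int); tiles.append(cv2.resize(im[y-35:y+35,x-25:x+25],(260,364),interpolation=cv2.INTER_CUBIC))
cv2.imwrite('pics/t10c.png',np.hstack(tiles))"
```

```text
t 26.4 at [599.5 225.9  74.1] yaw -39.89 open 60.1 Ff 0.0 F [-0.2  0.7 -0. ]
[602.7 273.5  40.  -39.9] -> [-0.28  -0.386  0.341  0.   ]
[ 2.37623309e-01  3.68691351e-01  1.58770317e+00 -5.04224748e-04
  1.18609586e+00  2.50481067e+00]
big [ 4.402e+02 -8.150e+01  4.930e+01  4.870e+01  3.000e-01]
small [ 612.8 -281.1   41.7   33.6  -44.9]
long [ 446.8 -258.1  120.7   12.7    9.3]
```

View pics/t10c.png

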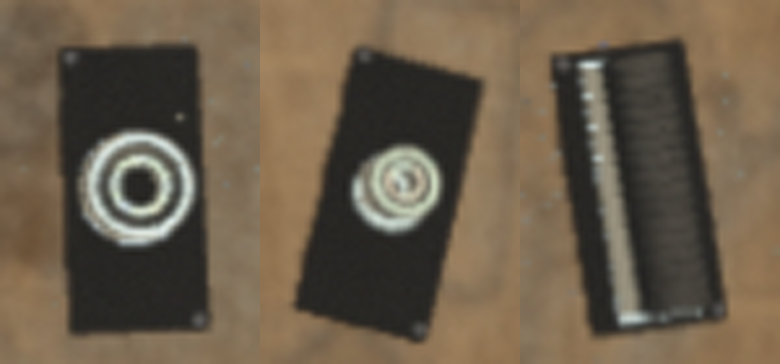

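Big bearing: fits its ring. Small bearing: about 3–5 mm off its ring centre after parallax. The grip in the right tile may be a few mm too far toward -y (a white strip of about 12.7 mm against about 6 mm expected), so I'll measure that after the connector. Now the connector.

Call:
apply_moves:
  motion:
    - [[-0.28, -0.39, 0.2, 0, 50], [-0.28, -0.39, 0.34, 0, 50], [-0.28, -0.39, 0.34, 0, 50], [-0.28, -0.39, 0.34, 0, 50], [-0.28, -0.39, 0.34, 0, 50], [-0.28, -0.39, 0.34, 0, 50]]

```text
clock: 27.05
position: [0.6039, 0.2752, 0.0415]
tcp_rot: [-2.953, 1.068, -0.002]
force: [0.0, -0.2, 0.0]
opening: 0.0504
finger_force: 0.0
```

```bash
python3 -c "
from seg import *
from plan import *
cal=get_calibration('wrist');im=snap('wrist','w11')
u=w2pix('wrist',[.6027,.2735,.012],cal);print(u)
for th in (60,70,80): print(rect('wrist',blob(im,u,70,lambda p,g:g<th),.010,cal))
plan([602.7,273.5,-27,-39.9])
im=cv2.imread('pics/t10.png');cal=get_calibration('top')
# profile across grip at pad centre and along, in pad frame at z=.006
a=np.radians(8.7);ex=np.array([np.cos(a),np.sin(a)]);ey=np.array([-ex[1],ex[0]])
def prof(c,d,z,rng):
    out=[]
    for t in rng:
        w=np.r_[c+d*t/1000,z];u=w2pix('top',w,cal)
        v=cv2.getRectSubPix(im,(1,1),tuple(u.astype(np.float32)))[0,0];out.append(int(v.max()))
    return out
c=np.array([.4488,-.2708]);r=range(-44,45,4)
for s in(-.04,0.,.04): print(list(zip(r,prof(c+ex*s,ey,.006,r))))
r=range(-72,73,4);print(list(zip(r,prof(c-ey*.006,ex,.006,r))))
"
```

```text
[259.10114571 199.6352246 ]
[550.1 264.7  29.4  11.1 -37. ]
[611.7 273.7  48.1  17.4 -50.8]
[608.5 271.   46.8  24.1 -37.2]
t 27.1 at [603.8 275.3  41.4] yaw -39.77 open 49.6 Ff 0.0 F [0.5 0.5 0.4]
[602.7 273.5 -27.  -39.9] -> [0.003 0.021 0.684 0.001]
[(-44, 144), (-40, 142), (-36, 143), (-32, 105), (-28, 46), (-24, 54), (-20, 70), (-16, 72), (-12, 69), (-8, 67), (-4, 59), (0, 48), (4, 39), (8, 77), (12, 143), (16, 139), (20, 74), (24, 41), (28, 40), (32, 68), (36, 132), (40, 139), (44, 141)]
[(-44, 133), (-40, 133), (-36, 134), (-32, 100), (-28, 43), (-24, 52), (-20, 68), (-16, 72), (-12, 69), (-8, 68), (-4, 58), (0, 50), (4, 41), (8, 79), (12, 139), (16, 139), (20, 65), (24, 40), (28, 39), (32, 66), (36, 120), (40, 128), (44, 125)]
[(-44, 123), (-40, 124), (-36, 131), (-32, 109), (-28, 43), (-24, 50), (-20, 67), (-16, 63), (-12, 66), (-8, 68), (-4, 64), (0, 54), (4, 42), (8, 72), (12, 141), (16, 131), (20, 63), (24, 41), (28, 41), (32, 85), (36, 140), (40, 138), (44, 134)]
[(-72, 133), (-68, 125), (-64, 75), (-60, 73), (-56, 74), (-52, 66), (-48, 64), (-44, 60), (-40, 64), (-36, 64), (-32, 66), (-28, 63), (-24, 68), (-20, 64), (-16, 66), (-12, 59), (-8, 61), (-4, 63), (0, 64), (4, 69), (8, 66), (12, 71), (16, 67), (20, 70), (24, 68), (28, 66), (32, 70), (36, 67), (40, 67), (44, 64), (48, 74), (52, 69), (56, 73), (60, 56), (64, 72), (68, 130), (72, 134)]
```

Call:
apply_moves:
  motion:
    - [[0, 0.01, 0.4, 0, 50], [0, 0.01, 0.6, 0, 50], [0, 0.01, 0.69, 0, 50], [0, 0.01, 0.69, 0, 50], [0, 0.01, 0.69, 0, 50], [0, 0.01, 0.69, 0, 50]]

```text
clock: 27.7
position: [0.604, 0.2756, -0.0267]
tcp_rot: [-2.953, 1.067, -0.004]
force: [0.3, -1.0, -0.3]
opening: 0.05
finger_force: 0.0
```

Call:
apply_moves:
  motion:
    - [[0, 0, 0.01, 0, 10], [0, 0, 0.01, 0, 10], [0, 0, 0.01, 0, 10], [0, 0, 0.01, 0, 10], [0, 0, 0.01, 0, 10], [0, 0, 0.01, 0, 10], [0, 0, 0.01, 0, 10], [0, 0, 0.01, 0, 10]]
  squeeze: 25

```text
clock: 28.5
position: [0.6032, 0.2754, -0.0286]
tcp_rot: [-2.954, 1.067, -0.002]
force: [-0.8, 0.6, 5.3]
opening: 0.0228
finger_force: 25.2
```

```bash
python3 -c "
from seg import *
from plan import *
plan([602.7,273.5,50,-39.9],[530,273,50,11.3],[451,271.5,50,11.3])
im=snap('side','s12');print(w2pix('side',[.603,.274,.01]))"
```

```text
t 28.5 at [603.2 275.4 -28.6] yaw -39.73 open 22.8 Ff 25.2 F [-0.8  0.6  5.3]
[602.7 273.5  50.  -39.9] -> [ 0.009  0.018 -0.786  0.001]
[530.  273.   50.   11.3] -> [-0.555  0.47  -0.    -0.284]
[451.  271.5  50.   11.3] -> [-0.778 -0.14  -0.    -0.   ]
[282.10565443 165.44329253]
```

The connector is held: the opening is 22.8 mm at 25 N.

Call:
apply_moves:
  motion:
    - [[0, 0, -0.4, 0, 10], [0, 0, -0.8, 0, 10], [0, 0, -0.8, 0, 10], [0, 0, -0.8, 0, 10]]

```text
clock: 28.95
position: [0.6033, 0.2755, 0.0516]
tcp_rot: [-2.953, 1.067, -0.003]
force: [-0.4, 0.2, -0.9]
opening: 0.0234
finger_force: 24.7
```

Call:
apply_moves:
  motion:
    - [[-0.555, 0.47, 0, -0.284, 10], [-0.555, 0.47, 0, -0.284, 10], [-0.555, 0.47, 0, -0.284, 10], [-0.555, 0.47, 0, -0.284, 10], [-0.555, 0.47, 0, -0.284, 10], [-0.555, 0.47, 0, -0.284, 10], [-0.555, 0.47, 0, -0.284, 10], [-0.555, 0.47, 0, -0.284, 10]]

```text
clock: 29.75
position: [0.5285, 0.274, 0.0487]
tcp_rot: [3.126, 0.305, -0.004]
force: [0.3, 0.3, -0.9]
opening: 0.0234
finger_force: 24.8
```

Call:
apply_moves:
  motion:
    - [[-0.8, -0.13, 0, 0, 10], [-0.8, -0.13, 0, 0, 10], [-0.8, -0.13, 0, 0, 10], [-0.8, -0.13, 0, 0, 10], [-0.8, -0.13, 0.3, 0, 10], [-0.8, -0.13, 0.4, 0, 10], [-0.8, -0.13, 0.4, 0, 10]]

```text
clock: 30.45
position: [0.4477, 0.2706, 0.0084]
tcp_rot: [3.125, 0.309, -0.006]
force: [0.1, 0.3, 0.7]
opening: 0.023
finger_force: 24.8
```

```bash
python3 -c "
from seg import *
from plan import *
plan([450,271.8,-22,11.3])
cal=get_calibration('wrist');im=snap('wrist','w13')
x,y=w2pix('wrist',[.450,.271,.02],cal).astype(int);print(x,y)
cv2.imwrite('pics/w13c.png',cv2.resize(im[max(y-130,0):y+110,x-160:x+160],(800,600)))"
```

```text
t 30.45 at [447.7 270.6   8.4] yaw 11.31 open 23.0 Ff 24.8 F [0.1 0.3 0.7]
[450.  271.8 -22.   11.3] -> [ 0.025 -0.007  0.304  0.   ]
256 221
```

Call:
apply_moves:
  motion:
    - [[0.025, -0.01, 0.2, 0, 10], [0.025, -0.01, 0.305, 0, 10], [0.025, -0.01, 0.305, 0, 10], [0.025, -0.01, 0.305, 0, 10], [0.025, -0.01, 0.305, 0, 10]]

```text
clock: 31.0
position: [0.4516, 0.2732, -0.0193]
tcp_rot: [-3.126, -0.311, -0.002]
force: [0.6, -0.3, -0.0]
opening: 0.0233
finger_force: 24.8
```

Call:
apply_moves:
  motion:
    - [[0, 0, 0, 0, 50], [0, 0, 0, 0, 50], [0, 0, 0, 0, 50], [0, 0, 0, 0, 50], [0, 0, -0.2, 0, 50], [0, 0, -0.6, 0, 50], [0, 0, -1, 0, 50], [0, 0, -1, 0, 50]]

```text
clock: 31.8
position: [0.4554, 0.2749, 0.0862]
tcp_rot: [-3.123, -0.312, -0.017]
force: [1.1, 0.3, 0.4]
opening: 0.0502
finger_force: 0.0
```

Call:
apply_moves:
  motion:
    - [[0.2, 1, 0, 0, 50], [0.2, 1, 0, 0, 50], [0.2, 1, 0, 0, 50], [0.2, 1, 0, 0, 50], [0.2, 1, 0, 0, 50]]

```text
clock: 32.3
position: [0.4897, 0.1794, 0.0793]
tcp_rot: [-3.126, -0.311, 0.001]
force: [-0.3, -0.1, -0.1]
opening: 0.0498
finger_force: 0.0
```

Call:
apply_moves:
  motion:
    - [[-0.2, 1, 0, 0, 50], [-0.2, 1, 0, 0, 50], [-0.2, 1, 0, 0, 50], [-0.2, 1, 0, 0, 50], [-0.2, 1, 0, 0, 50]]

```text
clock: 32.8
position: [0.4902, 0.0784, 0.0797]
tcp_rot: [-3.125, -0.314, 0.0]
force: [0.0, 0.5, -0.0]
opening: 0.0499
finger_force: 0.0
```

```bash
python3 -c "
from seg import *
from plan import *
plan()
im=snap('top','t14');cal=get_calibration('top')
ws=([.4496,.2703,.013],[.613,-.281,.013],[.449,-.271,.02],[.4408,-.0802,.013])
t=[]
for w in ws:
    u=w2pix('top',w,cal); t.append(cv2.resize(cv2.getRectSubPix(im,(50,70),tuple(u.astype(np.float32))),(400,560),interpolation=cv2.INTER_CUBIC)[130:430])
cv2.imwrite('pics/t14c.png',np.vstack([np.hstack(t[:2]),np.hstack(t[2:])]))"
```

```text
t 32.8 at [490.2  78.4  79.7] yaw 11.46 open 49.9 Ff 0.0 F [ 0.   0.5 -0. ]
```

View pics/t14c.png

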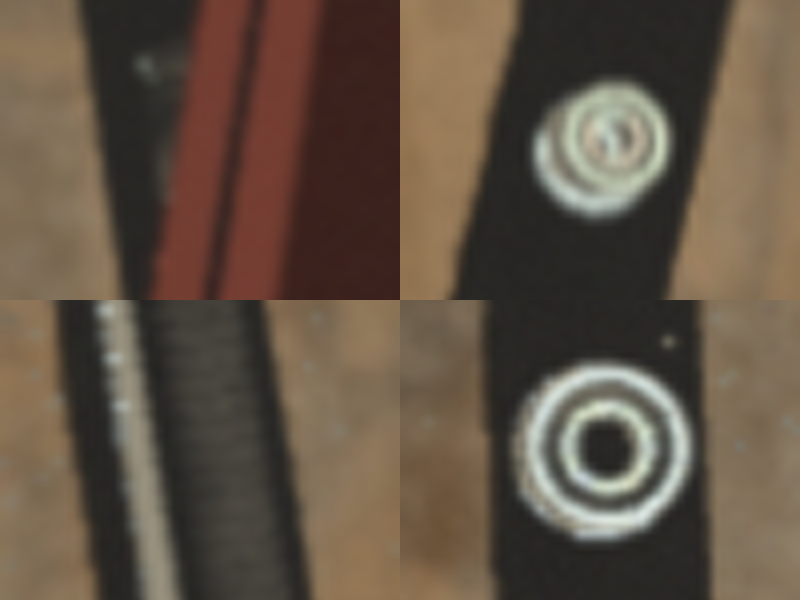

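Small bearing: about 5 mm off its ring after parallax. Big bearing: centred within a few mm. Grip: about 4 mm off, all within 10 mm. The arm still hides the connector pad, so I'll move it aside and check the connector by numbers.

Call:
apply_moves:
  motion:
    - [[-0.2, 1, -0.5, 0, 50], [-0.2, 1, -0.5, 0, 50], [-0.2, 1, -0.5, 0, 50], [-0.2, 1, -0.5, 0, 50], [-0.2, 1, -0.5, 0, 50]]

```text
clock: 33.35
position: [0.4902, -0.0236, 0.1291]
tcp_rot: [-3.125, -0.312, 0.001]
force: [-0.0, 0.9, -0.7]
opening: 0.05
finger_force: 0.0
```

Call:
apply_moves:
  motion:
    - [[-0.2, 1, 0, 0, 50], [-0.2, 1, 0, 0, 50], [-0.2, 1, 0, 0, 50], [-0.2, 1, 0, 0, 50], [-0.2, 1, 0, 0, 50], [-0.2, 1, 0, 0, 50]]

```text
clock: 33.95
position: [0.4905, -0.1251, 0.1292]
tcp_rot: [-3.125, -0.315, 0.001]
force: [0.6, -0.0, 0.1]
opening: 0.0498
finger_force: 0.0
```

```bash
python3 -c "
from seg import *
from plan import *
plan()
im=snap('top','t15');cal=get_calibration('top')
a=np.radians(11.4);ex=np.array([np.cos(a),np.sin(a)]);ey=np.array([-ex[1],ex[0]]);c=np.array([.4496,.2703])
print('cols y +44..-44 left to right step 4; rows x +44..-44')
for s in range(44,-45,-4):
    print('%4d'%s,' '.join('%3d'%cv2.getRectSubPix(im,(1,1),tuple(w2pix('top',np.r_[c+ex*s/1000+ey*t/1000,.006],cal).astype(np.float32)))[0,0].max() for t in range(36,-37,-3)))
"
```

```text
t 33.95 at [ 490.5 -125.1  129.2] yaw 11.52 open 49.8 Ff 0.0 F [ 0.6 -0.   0.1]
cols y +44..-44 left to right step 4; rows x +44..-44
  44 139 124  72  45  43  43  41  41  40  41  42  42  43  43  42  42  44  43  42  42  44  43  60 114 152
  40 144 129  71  43  42  42  42  42  42  42  42  42  43  43  43  43  43  43  43  43  42  43  60 114 154
  36 149 145  70  44  43  43  43  42  42  42  46  46  43  41  46  54  52  43  42  43  43  43  54 111 146
  32 147 141  71  43  42  42  44  53  54  52  56  55  52  57 125 189 189  98  47  42  42  43  53 107 140
  28 142 128  71  45  42  44  52  91  72  65  67  70  71  75 160 228 223 129  53  43  43  42  52  91 130
  24 139 125  68  43  42  43  45  58  78  60  64  70  68  71 133 217 221 135  53  44  44  42  49  93 132
  20 146 143  68  42  43  42  43  48  52  57  61  64  65  62  72 168 219 130  49  43  44  43  51 105 135
  16 146 141  70  44  43  43  43  48  50  51  54  56  55  53  58 133 201 122  48  43  43  42  53 101 134
  12 141 130  74  44  41  42  42  45  48  50  55  59  57  51  57 132 209 124  52  43  44  44  57 100 136
   8 144 123  65  42 
[... 748 characters left out ...]
35 232 222 137  69  68 165 233 236 221 121  52  43  43  44  61 112 153
 -24 147 130  69  41  41  41  50 133 233 229 145  85  89 156 226 236 218 128  49  43  44  43  58 120 154
 -28 147 145  66  42  42  42  48 133 223 233 215 217 212 220 235 235 223 121  43  44  42  43  57 127 156
 -32 150 143  66  43  42  41  48  96 172 202 180 173 180 197 207 182 169  87  46  43  42  44  61 120 153
 -36 148 130  67  43  42  41  41  46  46  51  53  53  48  49  55  56  53  45  43  43  43  43  56 110 153
 -40 151 129  64  42  43  41  41  43  42  41  41  42  42  43  42  42  42  42  43  43  43  42  52 114 151
 -44 154 149  69  43  44  42  41  42  42  41  42  42  42  42  43  43  43  44  44  43  42  43  55 117 148
```

The connector lies aligned on its outline. Its stub tip is at about -26 mm and its body edge at -10 mm along the pad, so it is about +4 mm off along and about 0 mm across. All four parts are within about 5 mm and the gripper is clear, so I'll hand in.

```bash
python3 -c "
from bench import *
print(job_done())"
```

```text
the job is handed in; nothing more can be done
None
```

I handed the job in at about 34 s: by my camera measurements, both bearings, the grip and the connector lie released on their matching pads, each within about 5 mm of centre, but no verdict came back.

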